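Raise the barrier and dock the disk

ROBOT

A 6-joint arm with a two-finger parallel gripper is mounted at the origin on a cart in front of the work surface, level with it; the furniture and walls round the work are solid. World frame = base frame: x ahead of the robot, y to its left, z up, the work surface at z = 0. Lengths are in mm, angles in rad, forces in N, time in s.
With the tool pointing down it reaches from about 275 to 1000 mm from the base axis. Payload 8.4 kg.
Tool frame: the origin (TCP) lies on the centre line of the jaws, within the pads' length; the fingertips stand 17 mm ahead of it and the grasp point (between the pads) lies 2 mm behind it (r.tcp_to_tips is the z of the fingertips in the tool frame, in mm); z points along the fingers, y is the direction in which the jaws open and shut (so a half turn about z gives the same grasp; the last joint's range is limited). The gripper opens to 85 mm and grips with 20 to 120 N. Pads are 22 mm wide; open, the fingers measure 114 mm over their backs; the gripper's body (76 mm by 85 mm) begins 54 mm behind the grasp point. The pads swing forward as they close: fully open they stand 13 mm farther back than shut.
Start: joints at [-1.118, 0.353, 1.633, -0, 1.155, -0.002], TCP at [274.551, -561.471, 248.281] pointing down, gripper open.
Joint ranges: [-2.63, 2.63], [-0.92, 2.1], [0.06, 2.66], [-1.3, 4.44], [0, 2.69], [-3.02, 3.02]. Speed limits (rad/s): [2.22, 2.22, 2.79, 3.14, 3.14, 3.14].

INTERFACE

Orientations are given as [roll, pitch, yaw] about the fixed x, y, z axes, in that order (R = Rz(yaw) Ry(pitch) Rx(roll)).
In Python, from rig import r, cams, job gives the robot as it stands.
- The arm moves only by the tool drive_tool, never from a script. Its argument "deltas" is a list of rows, each a list of 4 numbers: the shift along the tool's x, y, z in cm, then the turn about the tool's z in rad. In form: [[x, y, z, roll], ...]. A call has 1 to 12 rows; each row shifts and turns the commanded pose from where the row before left it, along the tool's axes as they then stand; what a row does not reach is not made up. A row lasts 1/12 s, in which the tool goes at most 41.7 mm and 7.16 degrees, less where a joint would pass 70% of its speed; a pose out of reach is approached as far as the arm can. A call with a gripper value outside its range is refused whole. "jaw" is the closure, from 0 (fully open) to 1 (shut), set as the call begins (left out, the last holds). The fingers move at their own pace and stop on an object; "force" is the grip in N (left out, the last holds). Time passes only in rows, so rows that do not move let the fingers close. It gives the time, the measured TCP pose, the force and the opening at its end, in the units of the state.
- r.sense(): the state, without advancing time (a new reading comes with each control period).
- cams.grab_frame(name): name is "side" or "top" or "wrist"; returns (picture, depth): 384x512x3 uint8, red, green, blue; 384x512 float32, mm along the optical axis (not along the pixel's ray), 0 where there is no reading.
- cams.camera_params(name): a dict with "fx", "fy", "cx", "cy" (pixels), "R" (3x3) and "t" (3): a world point X has camera coordinates R X + t. Camera axes: x right, y down, z forward; pixel columns grow to the right and rows downward; lengths in mm; the calibration is good to about 2 mm. The wrist camera is an equidistant fisheye: a pixel r from the principal point sees the ray r / f radians off the axis. A picture is of the moment at which its call begins: read the wrist's pose just before it. camera_params takes no time and is no camera call; for the wrist camera it gives the pose at the moment of the call.
- job.sign_off(): hands the job in, once; it reports no verdict.
The state is a dict: "clock": time; "qpos": joint angles; "qvel": joint speeds; "joint_efforts": joint torques, N m; "eef_pos": TCP position; "tcp_rot": TCP orientation; "contact_force": force on the tool from outside, world axes, zero at the start; "wrist_torque": the same for the moment, N m; "opening": opening from 0.0 (shut) to 1.0 (fully open).
Only numpy, scipy, OpenCV 4.12 (cv2) and the standard library are available. Lean on these libraries where they do the work, as an engineer would, in place of code of your own. Each camera call takes 0.05 s, during which the arm holds its last target. There are 200 camera calls.

TASK

Push the black-knobbed handle (or the arm itself) of the disk dock's yellow-and-black counterweighted barrier so that the arm swings up past its balance point and stays raised by itself, then gently push the hard disk along its lane, under the raised barrier, fully home against the end stop. Nothing is picked up: the disk stays flat in its lane, and the things lying around are left where they are.

Things in the scene. Friction and masses are not known exactly. Their poses are not given: they have to be found in the camera images.
- dock: fixed disk dock on the table. Origin: on the table, mid-lane, straight below the barrier. x runs along the lane to the end stop (away from the robot), y left across it, z up. Aluminium floor, 121 mm wide, top 6 mm above the table. Lane: between steel side walls, inner faces at y = -54.5 and +54.5 mm, 4 mm thick, tops 24 mm above the table, starting at x = -185 mm; its near end is open
- end_stop (a point): foot of the end stop's face on the lane's centre line, at x = +70, y = 0, z = 6 mm in the dock frame; the stop is a grey housing 30 mm deep, 50 mm high, across the lane
- barrier (a joint): angle of the barrier arm, rad: 0 = level across the lane; grows as the arm's free end rises; mechanical stop at 1.5, almost upright. Below the balance point, about 0.9 rad, the arm falls back to 0; above it the arm falls on to 1.5 and stays there. Raising it from 0 takes about 2.5 N sideways at the handle's knob or 1 N upwards at the free end
- barrier_hinge (a point): hinge of the barrier at the right of the lane (dock frame x = 0, y = -85, z = 85 mm, fixed), its axis along the dock's x. The grey post that carries it stands at x = 17..35, y = -98..-72 mm, 102 mm high
- barrier_tip (a point): centre of the arm's free end, 185 mm from the hinge (arm level: dock frame x = 0, y = +100, z = 85 mm). The arm is a striped bar 12 mm wide (x), 14 mm high, on the line hinge to tip. From 30 to 105 mm from the hinge a yellow skirt plate, 3 mm thick, hangs from it to 67 mm below the bar's centre line and blocks the disk; from 105 to 185 mm the bar is bare
- barrier_knob (a point): centre of the black ball knob (22 mm diameter) of the barrier's push handle, a 10 mm steel rod fixed to the arm at the hinge, 75 degrees above the arm: 90 mm from the hinge; arm level: dock frame x = 0, y = -62, z = 172 mm. Pushing the knob to the right (-y of the dock) raises the arm; the knob moves to the right and down: at the upper stop y = -170, z = 114 mm
- barrier_weight (a point): centre of the round dark counterweight (36 mm diameter, 26 mm thick) fixed to the arm: 48 mm behind and 31 mm above the hinge when the arm is level; swings down as the arm rises
- disk: loose 3.5 inch hard disk, 147 x 102 x 26 mm, about 0.6 kg, lying flat in the lane with 3.5 mm play on each side, just before the barrier. Origin: centre of its underside. Its long side, its own y axis, lies along the lane (y points to -x of the dock), z up. Home against the end stop its origin is at x = -3.5 mm in the dock frame
- marker_pen: loose black felt pen, 130 mm long, on the table to the left of the dock; leave alone. Origin: centre of its underside
- cooler: loose finned aluminium heatsink, 58 x 62 x 30 mm, on the table to the left behind the dock; leave alone. Origin: centre of its underside
- paint_brush: loose flat brush with a wooden handle, 190 mm long, on the table to the right of the dock; leave alone. Origin: centre of its underside

How it is judged (in metres and radians):
On the way, in this order (a step that is already met when the one before it is completed fails the run):
1. the barrier arm is up past its balance point and stands at its upper stop (value of joint barrier above 1.35 rad and x of disk in the frame of dock below -0.06 m and velocity of joint barrier below 0.3 rad/s), for 0.3 s.
2. the disk has been pushed under the raised barrier against the end stop (value of joint barrier above 1.35 rad and x of disk in the frame of dock above -0.0085 m), for 0.2 s.
At the end, for the whole second after the job is handed in: the barrier stands raised by itself (angle above 1.35 rad) and the disk lies flat in the lane, at rest, within 5 mm of the end stop (all of step 2 and z of disk in the frame of dock below 0.01 m and linear speed of disk below 0.01 m/s); the robot touches nothing.
It fails at once if the disk is lifted or tipped out of its lane (more than 10 mm up or 0.2 rad) (z of disk in the frame of dock above 0.016 m or angle between disk's own z axis and vertical above 0.2 rad).
It fails at once if the disk is forced past the barrier while the barrier is not raised (x of disk in the frame of dock above -0.06 m and value of joint barrier below 1.3 rad).
It fails at once if a thing lying around is moved by more than 15 mm (distance of any of marker_pen, cooler, paint_brush from where it was at the start of the episode above 0.015 m).
It fails at once if the disk is rammed: the fingers press on it with over 45 N (contact force between the fingers and disk above 45 N).
It also fails if it takes over 48 s, if anything falls off the work surface, if the arm or the gripper's body presses on something with over 40 N, if the wrist force passes 120 N, or if a joint passes its speed limit or range.

## Working session

There is one attempt and no reset: what is moved stays moved. The work goes in short steps, Python scripts to look and compute and a tool call to move; the robot and the scene stay as the last step left them, time stands still between calls to the robot, and variables do not carry over. Pictures are saved under pics/ and viewed, about 8 in all and at most 12, crops included, and the job is handed in when it is done.

Besides the shell and the picture viewer there is one more tool, called after "Emit:" by a JSON object that holds its "api" and its "payload", one argument or row to a line. drive_tool: Moves the arm, as the interface text tells. Its arguments: {"type":"object","properties":{"deltas":{"type":"array"},"jaw":{"type":"number"},"force":{"type":"number"}},"required":["deltas"]}

```bash
mkdir -p pics; ls; python3 - <<'E'
from rig import r,cams,job
import cv2,numpy as np
print(r.sense())
for n in("top","side"):
    p,d=cams.grab_frame(n); cv2.imwrite(f"pics/{n}1.png",p[:,:,::-1]); np.save(f"{n}1.npy",d); np.save(f"{n}1p.npy",p)
    print(cams.camera_params(n))
E
```

```text
pics
{'clock': 0.0, 'qpos': array([-1.11837728e+00,  3.53647475e-01,  1.63415575e+00,  3.35509021e-05,
        1.15519230e+00, -2.38909431e-03]), 'qvel': array([-0.00105619,  0.00057653, -0.00080179, -0.00148825,  0.00126977,
        0.00077814]), 'joint_efforts': array([ 1.62661243e-03, -6.05239391e+01, -3.42075098e+01,  4.11773053e-04,
        9.22685053e-03, -4.30575665e-05]), 'eef_pos': array([ 274.36914484, -561.04244864,  247.55283609]), 'tcp_rot': array([-3.14018986e+00, -3.40272713e-05,  4.54794551e-01]), 'contact_force': array([0.90966429, 0.32788815, 0.12188684]), 'wrist_torque': array([-0.03450691,  0.02428705,  0.02483784]), 'opening': 1.002416025239094}
{'fx': 426.8961623650689, 'fy': 426.8961623650689, 'cx': 256.8573753029329, 'cy': 190.16693861343902, 'R': array([[ 0.00438784, -0.99998917,  0.00155412],
       [-0.99291442, -0.00454134, -0.11874478],
       [ 0.11875055, -0.00102208, -0.99292359]]), 't': array([-250.31773721,  568.12238599, 1227.41370652])}
{'fx': 380.83629195355644, 'fy': 380.83629195355644, 'cx': 239.64535972752, 'cy': 185.77495312561936, 'R': array([[-0.99902331,  0.03744591,  0.02345695],
       [ 0.00261741,  0.5800839 , -0.81455253],
       [-0.04410866, -0.81369557, -0.57961535]]), 't': array([563.23185703, 234.99172762, 876.17531085])}
```

View pics/top1.png

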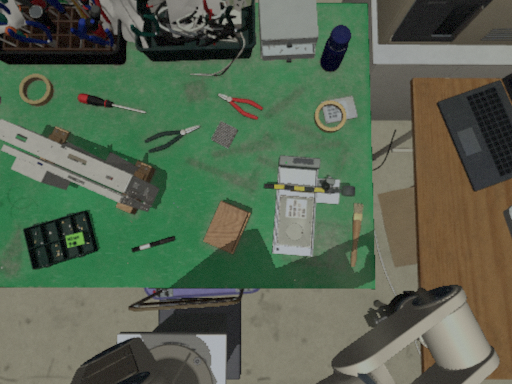

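View pics/side1.png

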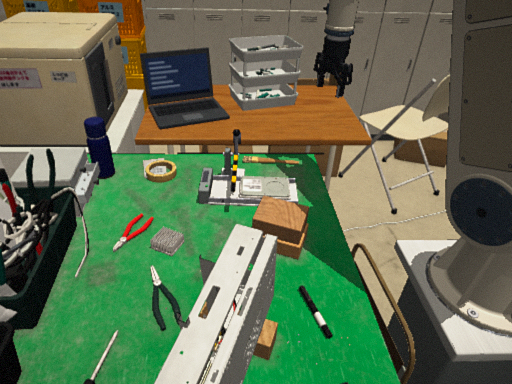

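The top view shows the dock at columns 274–318, rows 157–256, with the end stop at the top. The barrier is at row 187 and the counterweight at about (347,189). The brush is at column 357 and the pen at (153,243). I'll enlarge this area.

```bash
python3 - <<'E'
import cv2,numpy as np
p=cv2.imread("pics/top1.png")
c=cv2.resize(p[150:270,255:375],None,fx=5,fy=5,interpolation=cv2.INTER_CUBIC);cv2.imwrite("pics/c1.png",c)
d=np.load("top1.npy")
for row in (162,187,189,200,215,230,245): print(row,d[row,268:356:3].astype(int))
E
```

```text
162 [1305 1300 1303 1306 1252 1255 1248 1253 1251 1253 1251 1249 1246 1251
 1255 1249 1253 1256 1303 1307 1307 1303 1302 1308 1305 1307 1301 1305
 1302 1305]
187 [1201 1201 1201 1199 1204 1205 1203 1199 1200 1202 1205 1205 1200 1205
 1287 1205 1274 1281 1119 1113 1113 1287 1286 1289 1299 1167 1161 1157
 1159 1297]
189 [1295 1292 1292 1210 1208 1202 1204 1203 1202 1201 1201 1200 1203 1203
 1199 1205 1201 1202 1124 1113 1119 1192 1196 1288 1290 1164 1159 1159
 1160 1297]
200 [1287 1288 1291 1265 1259 1260 1262 1259 1256 1258 1258 1263 1254 1260
 1255 1265 1286 1283 1286 1286 1286 1288 1283 1287 1292 1287 1291 1290
 1294 1293]
215 [1283 1280 1280 1279 1257 1253 1252 1250 1253 1252 1255 1250 1260 1253
 1253 1267 1289 1283 1285 1280 1288 1282 1289 1284 1284 1284 1285 1286
 1287 1275]
230 [1280 1279 1255 1254 1250 1246 1249 1252 1248 1247 1253 1249 1250 1246
 1247 1257 1279 1290 1280 1277 1284 1279 1280 1281 1280 1279 1282 1281
 1272 1266]
245 [1276 1273 1268 1246 1249 1243 1245 1241 1241 1241 1241 1247 1244 1245
 1249 1273 1274 1272 1272 1273 1275 1272 1275 1276 1275 1278 1275 1277
 1266 1265]
```

View pics/c1.png

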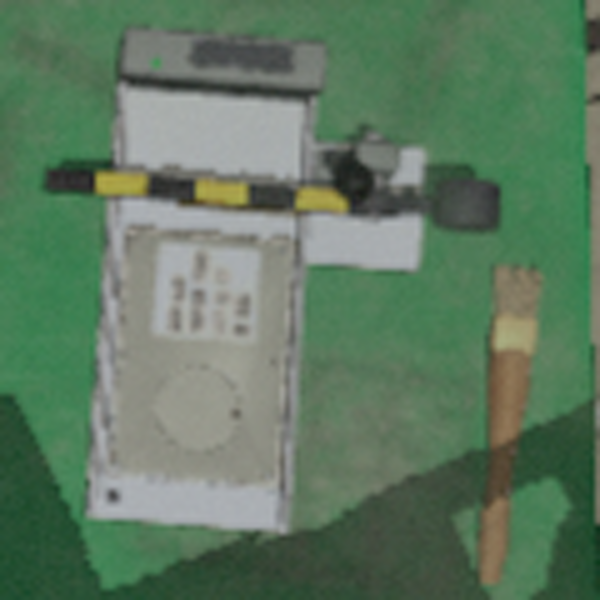

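The crop shows:
- Disk corners: about (107,470), (275,482), (292,235) and (127,232).
- Knob at (353,172), arm tip at (47,180), weight at (467,203).
- Dock near corners at (88,517) and (287,531), stop front top corners at (118,80) and (323,95).

Next I cast rays onto the known heights.

```bash
cat > h.py <<'E'
import numpy as np
from rig import r,cams,job
def cast(u,v,z,cam="top"):
    c=cams.camera_params(cam);R=c["R"];C=-R.T@c["t"]
    d=R.T@np.array([(u-c["cx"])/c["fx"],(v-c["cy"])/c["fy"],1]);return C+d*(z-C[2])/d[2]
E
python3 - <<'E'
from h import *
P={}
for n,x,y,z in [("dNL",107,470,32),("dNR",275,482,32),("dFR",292,235,32),("dFL",127,232,32),("knob",353,172,180),("tip",47,180,92),("wt",467,203,130),("NL",88,517,6),("NR",287,531,6),("sL",118,80,50),("sR",323,95,50),("sbL",127,30,50),("sbR",326,43,50),("brushtop",515,268,5),("brushbot",490,582,5),("hinge92",353,205,92)]:
    P[n]=cast(255+(x-2)/5,150+(y-2)/5,z);print(n,P[n].round())
for a,b in [("dNL","dFL"),("dNR","dFR"),("knob","knob")]:
    v=P[b]-P[a];print(np.arctan2(v[1],v[0]))
for a,b in [("sR","sL"),("NR","NL"),("sbR","sbL")]:
    v=P[b]-P[a];print(np.arctan2(-v[0],v[1]),np.hypot(*v[:2]))
th=np.arctan2(*( (P["sL"]+P["sR"]-P["NL"]-P["NR"])[[1,0]]));print("yaw axis",th)
ex=np.array([np.cos(th),np.sin(th)]);ey=np.array([-ex[1],ex[0]])
o=(P["sL"]+P["sR"])[:2]/2-70*ex;print("origin",o)
for n in P: print(n,((P[n][:2]-o)@ex).round(),((P[n][:2]-o)@ey).round())
E
```

```text
dNL [ 413. -304.   32.]
dNR [ 406. -402.   32.]
dFR [ 551. -414.   32.]
dFL [ 552. -316.   32.]
knob [ 569. -426.  180.]
tip [ 575. -268.   92.]
wt [ 559. -496.  130.]
NL [ 385. -294.    6.]
NR [ 377. -412.    6.]
sL [ 640. -310.   50.]
sR [ 632. -430.   50.]
sbL [ 670. -315.   50.]
sbR [ 663. -433.   50.]
brushtop [ 535. -552.    5.]
brushbot [ 348. -532.    5.]
hinge92 [ 562. -440.   92.]
-0.0853892955116433
-0.07950965233076102
0.0
-0.06943012741320462 120.64990541498948
-0.06518604188864231 118.35108711782011
-0.061659300340955805 117.40173035261968
yaw axis -0.06689783737883777
origin [ 566.27395408 -365.63372768]
dNL -157.0 51.0
dNR -157.0 -47.0
dFR -12.0 -49.0
dFL -17.0 48.0
knob 7.0 -60.0
tip 3.0 98.0
wt 1.0 -131.0
NL -186.0 59.0
NR -186.0 -59.0
sL 70.0 60.0
sR 70.0 -60.0
sbL 100.0 57.0
sbR 101.0 -60.0
brushtop -19.0 -188.0
brushbot -207.0 -181.0
hinge92 1.0 -75.0
```

Dock origin is at about (566, -366) with yaw -0.067, and the disk centre is at dock x of about -85. I'll straddle the knob with the open jaws and push it with the left finger's inner face. That keeps the gripper body clear of the arm as it swings up.

Emit:
{"api": "drive_tool", "payload": {
  "deltas": [
    [0,0,0,0.1044],
    [0,0,0,0.1044],
    [0,0,0,0.1044],
    [0,0,0,0.1044],
    [0,0,0,0.1044],
    [0,0,0,0]
  ],
  "jaw": 0
}}

```text
clock: 0.6
eef_pos: [274.4, -561.2, 247.9]
tcp_rot: [-3.141, 0.0, -0.072]
contact_force: [0.4, -0.9, 0.1]
opening: 0.996
```

Emit:
{"api": "drive_tool", "payload": {
  "deltas": [
    [2.3,-1.1,0,0],
    [2.3,-1.1,0,0],
    [2.3,-1.1,0,0],
    [2.3,-1.1,0,0],
    [2.3,-1.1,0,0],
    [2.3,-1.1,0,0],
    [2.3,-1.1,0,0],
    [2.3,-1.1,0,0],
    [2.3,-1.1,0,0],
    [2.3,-1.1,0,0],
    [2.3,-1.1,0,0],
    [2.3,-1.1,0,0]
  ]
}}

```text
clock: 1.6
eef_pos: [559.8, -447.6, 247.9]
tcp_rot: [-3.141, 0.0, -0.063]
contact_force: [-0.2, -0.1, -0.6]
opening: 1.001
```

Emit:
{"api": "drive_tool", "payload": {
  "deltas": [
    [0,0,0,0],
    [0,0,0,0],
    [0,0,0,0]
  ]
}}

```text
clock: 1.85
eef_pos: [558.3, -448.2, 247.8]
tcp_rot: [-3.141, 0.001, -0.065]
contact_force: [-0.2, 0.3, -0.6]
opening: 0.998
```

```bash
cat >> h.py <<'E'
O=np.array([566.3,-365.6]);th=-0.067
def dock(p): 
    v=np.asarray(p)[:2]-O;c,s=np.cos(th),np.sin(th);return np.array([c*v[0]+s*v[1],-s*v[0]+c*v[1],p[2]])
E
python3 - <<'E'
from h import *
import cv2
s=r.sense();print(s["clock"],dock(s["eef_pos"]),s["tcp_rot"],s["contact_force"])
a,_=cams.grab_frame("wrist");b,_=cams.grab_frame("side")
b=cv2.resize(b[100:230,180:340],(630,512),interpolation=cv2.INTER_CUBIC)[:, :288*2-288+0] if 0 else cv2.resize(b[110:238,190:318],(400,400),interpolation=cv2.INTER_CUBIC)
a=cv2.resize(a,(400,300));o=np.zeros((400,800,3),np.uint8);o[:300,:400]=a;o[:,400:]=b
cv2.imwrite("pics/w1.png",o[:,:,::-1])
E
```

```text
1.85 [ -2.49358404 -82.96796789 247.77556695] [-3.14124855e+00  1.12266721e-03 -6.48234072e-02] [-0.20588242  0.25633736 -0.62992172]
```

View pics/w1.png

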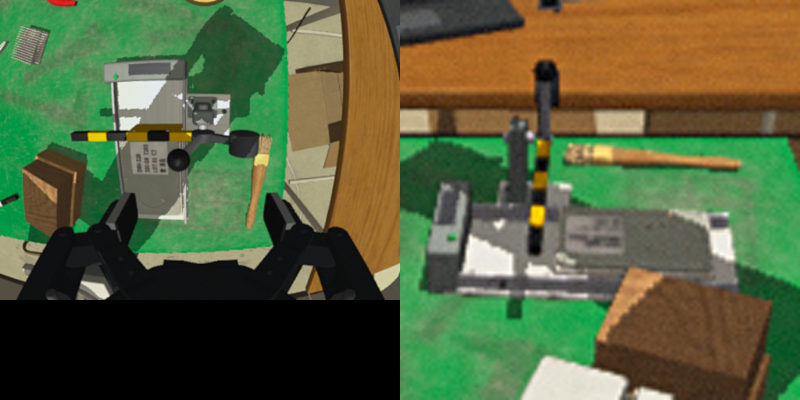

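The wrist view has the knob at (178,160), between the finger pads at about (120,215) and (280,215). I centre slightly more to the left and descend.

Emit:
{"api": "drive_tool", "payload": {
  "deltas": [
    [0.6,-0.8,0,0],
    [0,0,1.1,0],
    [0,0,1.1,0],
    [0,0,1.1,0],
    [0,0,1.1,0],
    [0,0,1.1,0],
    [0,0,1.1,0],
    [0,0,1.1,0],
    [0,0,1.1,0],
    [0,0,0,0],
    [0,0,0,0]
  ]
}}

```text
clock: 2.87
eef_pos: [565.0, -440.5, 159.3]
tcp_rot: [-3.141, 0.001, -0.067]
contact_force: [0.2, -0.8, 0.8]
opening: 0.998
```

Emit:
{"api": "drive_tool", "payload": {
  "deltas": [
    [0,0.5,0,0],
    [0,0.5,0,0],
    [0,0.5,0,0],
    [0,0.5,0,0],
    [0,0.5,0,0],
    [0,0.5,0,0],
    [0,0.5,0.2,0],
    [0,0.5,0.2,0],
    [0,0,0,0]
  ]
}}

```text
clock: 3.62
eef_pos: [562.2, -481.7, 155.6]
tcp_rot: [3.141, 0.0, -0.068]
contact_force: [0.2, 1.0, 0.3]
opening: 1.001
```

```bash
python3 - <<'E'
from h import *
import cv2
s=r.sense();print(s["clock"],dock(s["eef_pos"]),s["contact_force"])
a,_=cams.grab_frame("wrist");b,_=cams.grab_frame("side")
b=cv2.resize(b[80:240,170:330],(400,400),interpolation=cv2.INTER_CUBIC)
a=cv2.resize(a,(400,300));o=np.zeros((400,800,3),np.uint8);o[:300,:400]=a;o[:,400:]=b
cv2.imwrite("pics/w2.png",o[:,:,::-1])
E
```

```text
3.6167 [   3.69298076 -116.08627383  155.57413888] [0.2480199  0.98679431 0.3427389 ]
```

View pics/w2.png

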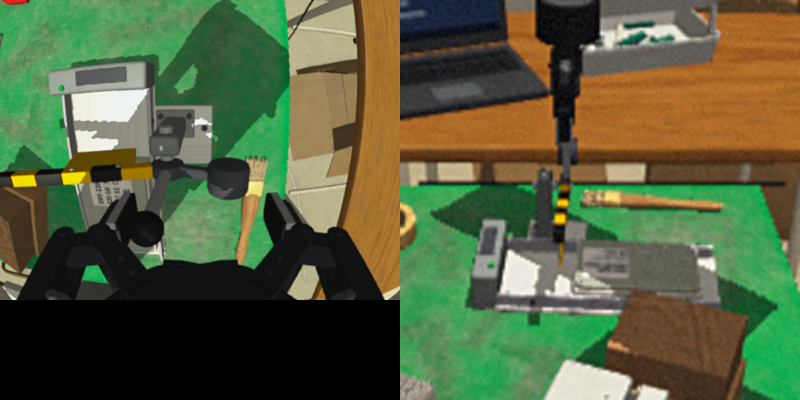

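The left finger is on the knob at (148,230) and the arm is rising. I keep pushing.

Emit:
{"api": "drive_tool", "payload": {
  "deltas": [
    [0,0.5,0.2,0],
    [0,0.5,0.2,0],
    [0,0.5,0.2,0],
    [0,0.5,0.1,0],
    [0,0.5,0.1,0],
    [0,0.5,0,0],
    [0,0.5,0,0],
    [0,0.5,0,0],
    [0,0.5,0,0],
    [0,0.5,0,0],
    [0,0.5,0,0],
    [0,0.5,0,0]
  ]
}}

```text
clock: 4.72
eef_pos: [558.6, -541.2, 148.4]
tcp_rot: [3.141, -0.0, -0.067]
contact_force: [0.5, -0.4, -0.3]
opening: 1.001
```

Emit:
{"api": "drive_tool", "payload": {
  "deltas": [
    [0,0.3,0,0],
    [0,0.3,0,0],
    [0,0,0,0],
    [0,0,0,0],
    [0,0,0,0],
    [0,0,0,0],
    [0,0,0,0]
  ]
}}

```text
clock: 5.3
eef_pos: [558.3, -546.2, 148.3]
tcp_rot: [-3.142, 0.0, -0.067]
contact_force: [-0.0, 1.1, 0.0]
opening: 1.001
```

```bash
python3 - <<'E'
from h import *
import cv2
s=r.sense();print(s["clock"],dock(s["eef_pos"]),s["contact_force"])
a,_=cams.grab_frame("wrist");b,_=cams.grab_frame("side")
b=cv2.resize(b[80:240,170:330],(400,400),interpolation=cv2.INTER_CUBIC)
a=cv2.resize(a,(400,300));o=np.zeros((400,800,3),np.uint8);o[:300,:400]=a;o[:,400:]=b
cv2.imwrite("pics/w3.png",o[:,:,::-1])
E
```

```text
5.3 [   4.07597998 -180.76981263  148.3112256 ] [-2.13367499e-02  1.05637253e+00  7.76722062e-04]
```

View pics/w3.png

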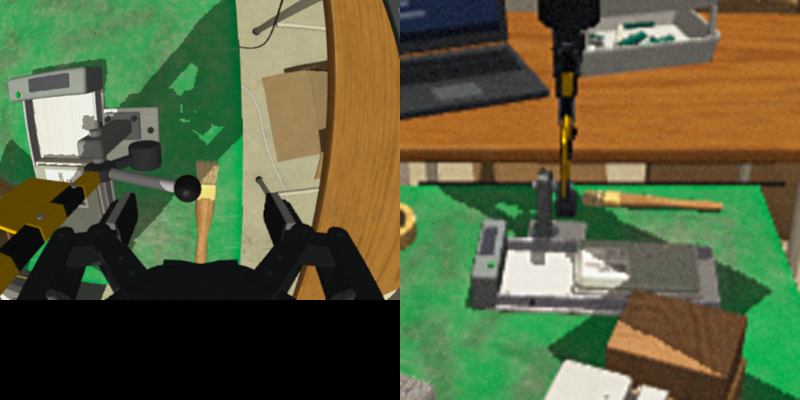

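The arm stands raised and the knob at (187,188) has swung clear of the finger. I back off in -x, go behind the disk, and shut the jaws.

Emit:
{"api": "drive_tool", "payload": {
  "deltas": [
    [-2.05,0,0,0],
    [-2.05,0,0,0],
    [-2.05,0,0,0],
    [-2.05,0,0,0],
    [-2.05,0,0,0],
    [-2.05,0,0,0],
    [-2.05,0,0,0],
    [-2.05,0,0,0],
    [-2.05,0,0,0],
    [-2.05,0,0,0],
    [0,0,0,0]
  ]
}}

```text
clock: 6.32
eef_pos: [350.4, -532.2, 148.3]
tcp_rot: [-3.141, 0.002, -0.069]
contact_force: [1.0, -0.1, 0.1]
opening: 0.998
```

Emit:
{"api": "drive_tool", "payload": {
  "deltas": [
    [0,-1.8,0,0],
    [0,-1.8,0,0],
    [0,-1.8,0,0],
    [0,-1.8,0,0],
    [0,-1.8,0,0],
    [0,-1.8,0,0],
    [0,-1.8,0,0],
    [0,-1.8,0,0],
    [0,-1.8,0,0],
    [0,-1.8,0,0],
    [0,0,0,0],
    [0,0,0,0]
  ],
  "jaw": 1
}}

```text
clock: 7.32
eef_pos: [366.4, -352.9, 148.6]
tcp_rot: [3.141, -0.001, -0.066]
contact_force: [0.6, -0.3, 0.4]
opening: 0.001
```

```bash
python3 - <<'E'
from h import *
import cv2
s=r.sense();print(s["clock"],dock(s["eef_pos"]),s["tcp_rot"],s["contact_force"],s["opening"],r.tcp_to_tips)
a,_=cams.grab_frame("wrist");b,_=cams.grab_frame("top")
b=cv2.resize(b[150:270,255:375],(400,400),interpolation=cv2.INTER_CUBIC)
a=cv2.resize(a,(400,300));o=np.zeros((400,800,3),np.uint8);o[:300,:400]=a;o[:,400:]=b
cv2.imwrite("pics/w4.png",o[:,:,::-1])
E
```

```text
7.3167 [-200.34726158   -0.70164083  148.63403122] [ 3.14103904e+00 -5.54250254e-04 -6.55369100e-02] [ 0.5697854  -0.31216755  0.44083228] 0.0013785125566707892 17.0
```

View pics/w4.png

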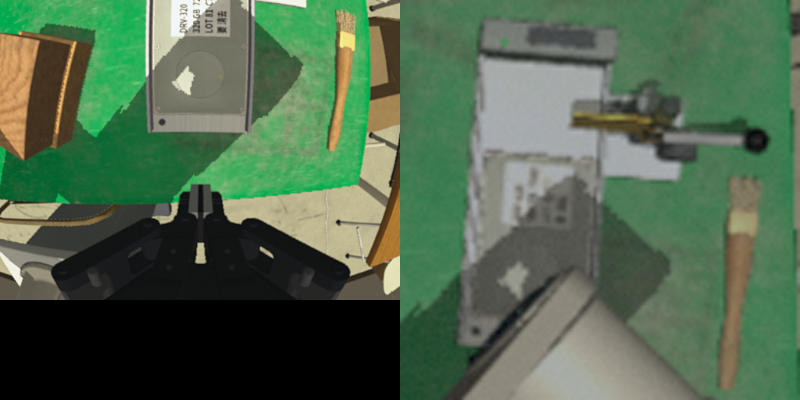

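The arm is upright in the top view. The fingers are shut and centred behind the disk. I descend to tips at about z = 13 mm, then push.

Emit:
{"api": "drive_tool", "payload": {
  "deltas": [
    [0,0,1.3,0],
    [0,0,1.3,0],
    [0,0,1.3,0],
    [0,0,1.3,0],
    [0,0,1.3,0],
    [0,0,1.3,0],
    [0,0,1.3,0],
    [0,0,1.3,0],
    [0,0,1.0,0],
    [0,0,0.4,0],
    [0,0,0,0]
  ]
}}

```text
clock: 8.33
eef_pos: [365.4, -353.3, 29.4]
tcp_rot: [-3.141, 0.001, -0.068]
contact_force: [-0.6, 0.6, -0.1]
opening: -0.001
```

Emit:
{"api": "drive_tool", "payload": {
  "deltas": [
    [0.4,0,0,0],
    [0.4,0,0,0],
    [0.4,0,0,0],
    [0.4,0,0,0],
    [0.4,0,0,0],
    [0.4,0,0,0],
    [0.4,0,0,0],
    [0.4,0,0,0],
    [0.4,0,0,0],
    [0.4,0,0,0],
    [0,0,0,0]
  ]
}}

```text
clock: 9.25
eef_pos: [405.0, -355.2, 30.1]
tcp_rot: [-3.14, 0.002, -0.067]
contact_force: [-4.5, 0.3, 3.4]
opening: 0.002
```

```bash
python3 - <<'E'
from h import *
s=r.sense();print(s["clock"],dock(s["eef_pos"]),s["contact_force"])
E
```

```text
9.25 [-161.60792753   -0.4223403    30.1369109 ] [-4.53263125  0.3297833   3.43270607]
```

Contact reads 4.5 N. I push on at a modest speed.

Emit:
{"api": "drive_tool", "payload": {
  "deltas": [
    [0.4,0,0,0],
    [0.4,0,0,0],
    [0.4,0,0,0],
    [0.4,0,0,0],
    [0.4,0,0,0],
    [0.4,0,0,0],
    [0.4,0,0,0],
    [0.4,0,0,0]
  ]
}}

```text
clock: 9.92
eef_pos: [436.1, -357.2, 30.0]
tcp_rot: [-3.14, 0.003, -0.067]
contact_force: [-8.5, 0.7, 5.5]
opening: 0.003
```

Emit:
{"api": "drive_tool", "payload": {
  "deltas": [
    [0.35,0,0,0],
    [0.35,0,0,0],
    [0.35,0,0,0],
    [0.35,0,0,0],
    [0.35,0,0,0],
    [0.35,0,0,0],
    [0.35,0,0,0],
    [0,0,0,0]
  ]
}}

```text
clock: 10.58
eef_pos: [461.5, -359.1, 30.0]
tcp_rot: [-3.141, 0.002, -0.067]
contact_force: [-3.7, 1.6, 2.5]
opening: -0.002
```

Emit:
{"api": "drive_tool", "payload": {
  "deltas": [
    [0.15,0,0,0],
    [0.15,0,0,0],
    [0.15,0,0,0],
    [0,0,0,0]
  ]
}}

```text
clock: 10.92
eef_pos: [465.7, -359.4, 30.0]
tcp_rot: [-3.141, 0.002, -0.067]
contact_force: [-5.5, 0.1, 2.9]
opening: -0.003
```

```bash
python3 - <<'E'
from h import *
s=r.sense();print(s["clock"],dock(s["eef_pos"]),s["contact_force"])
E
```

```text
10.9167 [-100.79311042   -0.53656827   29.99138899] [-5.53989076  0.11557497  2.87414973]
```

About 12 mm remains, so I take small steps and watch the force.

Emit:
{"api": "drive_tool", "payload": {
  "deltas": [
    [0.15,0,0,0],
    [0.15,0,0,0],
    [0.15,0,0,0],
    [0.15,0,0,0],
    [0,0,0,0]
  ]
}}

```text
clock: 11.33
eef_pos: [471.8, -359.9, 30.0]
tcp_rot: [-3.141, 0.002, -0.067]
contact_force: [-4.7, 0.0, 2.3]
opening: -0.003
```

Emit:
{"api": "drive_tool", "payload": {
  "deltas": [
    [0.1,0,0,0],
    [0.1,0,0,0],
    [0.1,0,0,0],
    [0,0,0,0]
  ]
}}

```text
clock: 11.67
eef_pos: [474.9, -360.2, 30.0]
tcp_rot: [-3.141, 0.001, -0.067]
contact_force: [-5.3, 0.5, 1.4]
opening: -0.0
```

Emit:
{"api": "drive_tool", "payload": {
  "deltas": [
    [0.1,0,0,0],
    [0.1,0,0,0],
    [0,0,0,0]
  ]
}}

```text
clock: 11.92
eef_pos: [477.2, -360.4, 30.0]
tcp_rot: [-3.141, 0.001, -0.067]
contact_force: [-2.9, 0.0, 0.9]
opening: 0.001
```

Emit:
{"api": "drive_tool", "payload": {
  "deltas": [
    [0.1,0,0,0],
    [0.1,0,0,0],
    [0,0,0,0]
  ]
}}

```text
clock: 12.17
eef_pos: [479.8, -360.8, 30.1]
tcp_rot: [3.142, -0.0, -0.067]
contact_force: [-3.2, -0.5, -2.7]
opening: -0.001
```

Emit:
{"api": "drive_tool", "payload": {
  "deltas": [
    [0.1,0,0,0],
    [0,0,0,0]
  ]
}}

```text
clock: 12.33
eef_pos: [480.0, -360.7, 30.1]
tcp_rot: [-3.141, 0.001, -0.067]
contact_force: [-6.0, -0.1, 1.4]
opening: 0.001
```

Emit:
{"api": "drive_tool", "payload": {
  "deltas": [
    [0.1,0,0,0],
    [0,0,0,0]
  ]
}}

```text
clock: 12.5
eef_pos: [480.1, -360.6, 30.1]
tcp_rot: [-3.141, 0.003, -0.067]
contact_force: [-9.1, -0.8, 2.6]
opening: 0.0
```

The TCP has stopped moving while the force climbs to 9 N, so the disk is against the stop. I hold briefly, retreat, raise and check.

Emit:
{"api": "drive_tool", "payload": {
  "deltas": [
    [0.1,0,0,0],
    [0,0,0,0],
    [0,0,0,0],
    [0,0,0,0],
    [0,0,0,0]
  ]
}}

```text
clock: 12.92
eef_pos: [480.1, -360.6, 30.1]
tcp_rot: [-3.14, 0.004, -0.067]
contact_force: [-13.3, -0.2, 6.3]
opening: -0.002
```

Emit:
{"api": "drive_tool", "payload": {
  "deltas": [
    [-0.5,0,0,0],
    [-1.0,0,0,0],
    [-2.0,0,0,0],
    [-3.0,0,0,0],
    [-3.0,0,0,0],
    [-3,0,0,0],
    [0,0,-2,0],
    [0,0,-3,0],
    [0,0,-3,0],
    [0,0,-3,0],
    [0,0,0,0]
  ]
}}

```text
clock: 13.83
eef_pos: [360.3, -355.2, 145.7]
tcp_rot: [3.135, -0.008, -0.067]
contact_force: [0.9, -0.9, 0.1]
opening: -0.003
```

```bash
python3 - <<'E'
from h import *
import cv2
s=r.sense();print(s["clock"],dock(s["eef_pos"]),s["contact_force"])
a,_=cams.grab_frame("side");b,_=cams.grab_frame("wrist")
a=cv2.resize(a[100:240,170:330],(400,350),interpolation=cv2.INTER_CUBIC)
b=cv2.resize(b,(400,300));o=np.zeros((400,800,3),np.uint8);o[:350,:400]=a;o[:300,400:]=b
cv2.imwrite("pics/w5.png",o[:,:,::-1])
E
```

```text
13.8333 [-206.27896774   -3.40305154  145.71671783] [ 0.93001108 -0.90831915  0.0928844 ]
```

View pics/w5.png

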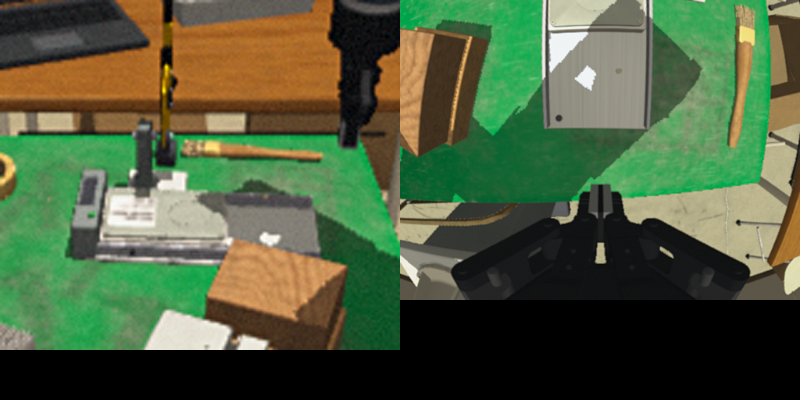

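The disk is against the grey end stop (side view, about (100,215)), the arm is upright at (167,60), the brush has not moved, and the gripper is clear. I hand in.

```bash
python3 -c "
from rig import job; print(job.sign_off())"
```

```text
the job is handed in; nothing more can be done
None
```

The barrier is raised and standing by itself, and the disk is home against the end stop. I handed the job in at about 14 s of the 48 s allowed; the sign-off reports no verdict.

- **Barrier:** I straddled the knob with the open jaws and pushed it to the right with the inner face of the left finger. The arm passed its balance point and fell on to its upper stop, clear of the gripper.
- **Disk:** I pushed it with the shut fingers, at 3–13 N in the readings. At the end the tool stopped advancing and the force rose from 6 to 13 N, which I took as contact with the stop.
- **Last checks:** The final side and wrist images showed the arm upright, the disk flat against the stop, the brush where it was, and the gripper clear at about 1 N residual force. I did not measure the final barrier angle or the disk's last few millimetres separately. The pen and cooler were not re-imaged after the first pictures, but the arm's path stayed away from them. No check failed or disagreed.

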